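# Clamp the aluminium bar with the T-handle screw

### The job

Slide the loose aluminium bar lengthwise into the channel of the bench screw clamp until its end rests against the stop at the back, without ramming it. Then screw the T-handle down clockwise, half turn by half turn, until the rubber foot holds the bar snugly (about 50 N, felt as the handle getting half as stiff again to turn as when it runs free) but is not crushed, and let go with the bar still home. Leave the other things on the bench alone.

Things in the scene. Friction and masses are not known exactly. Their poses are not given: they have to be found in the camera images.
- bar_center (a point): Centre of the loose plain aluminium flat bar, 155 x 20 x 16 mm (length along its x, width y, height z), about 0.13 kg, lying on the bench on its 20 mm wide face; a small dark dot near each end of its top. Either end may go in first. Slid home, its centre is 77.5 mm in front of the stop face and 8 mm above the channel floor.
- clamp: Grey screw clamp fixed to the bench. Origin on the bench under the screw axis; x runs into the channel (open mouth at -x), z up. Base plate 8 mm thick, x -62 to +53 mm, 124 mm wide. Columns at y = +-42 mm carry a bridge 30 mm deep, 100 mm wide, underside 72 mm and top 90 mm above the bench, with a 30 mm round boss on it up to 98 mm.
- mouth (a point): Middle of the channel's mouth on its floor (top of the base plate, 8 mm above the bench), 62 mm in front of the screw axis; axes as the clamp's. From here flared lead-ins narrow from about 41 to 23 mm in 22 mm; then two steel rails, 12 mm high and 23 mm apart (the bar has 1.5 mm to spare each side), run on to the stop. A bar slid home sticks out 58 mm in front of this point.
- stop: Steel stop block across the back end of the channel, 43 mm wide, 14 mm high. Origin at the middle of its front face on the channel floor, 35 mm behind the screw axis; axes as the clamp's.
- spindle: Vertical screw spindle, T-handle on top, rubber-faced round foot (22 mm) at the bottom. Origin on the screw axis at the height of the cross bar (143 to 150 mm above the bench at first, about 124 mm when clamped). It sinks 30 mm per handle turn clockwise seen from above, without turning itself, and stays where left. At first the foot is 0.5 to 0.75 turns above the bar's top.
- ball_a (a point): Centre of the 14 mm steel ball on one end of the T-handle, 45 mm from the screw axis; it turns (and sinks) with the handle. The cross bar between the two balls is a round steel rod 10 mm thick with a 22 mm hub in the middle, 20 mm high.
- ball_b (a point): Centre of the like ball on the opposite end. Running free, the handle resists with a steady 0.43 N m (9.6 N at a ball); once the foot is on the bar, each newton of clamping adds 0.0048 N m (0.67 N m, or 15 N at a ball, at 50 N of clamping). The clamping grows by about 60 N per radian after touching; the resistance is felt only while the handle is being turned.
- caliper: Bystander: caliper, 226 mm long, lying on the bench.
- gauge_set: Bystander: wooden block with five metal gauges, 110 x 45 x 38 mm.
- tape_roll: Bystander: small roll of tape lying flat, 75 mm across, 18 mm high.
- cutters: Bystander: side cutters, 128 mm long, lying flat.
Mind the look-alikes: they are no part of the job. Of the things that look like the part that bears bar_center, the larger one is meant.

How it is judged:
On the way, in this order (a step that is already met when the one before it is completed fails the run):
1. the bar lies in the channel with its end against the stop, not yet clamped (x of bar_center in the frame of stop above -0.0815 m and z of bar_center in the frame of stop below 0.012 m and horizontal distance between bar_center and stop below 0.0815 m and angle between the x axis of bar and the x axis of clamp, either way round below 0.08 rad and contact force between spindle and bar below 3 N), for 0.1 s.
2. the foot clamps the bar with more than 25 N (contact force between spindle and bar above 25 N), for 0.2 s.
At the end, for the whole second after the job is handed in: The bar lies flat in the channel with its end within 4 mm of the stop, clamped by the foot with 25 to 95 N, and everything is at rest (x of bar_center in the frame of stop above -0.0815 m and horizontal distance between bar_center and stop below 0.0815 m and z of bar_center in the frame of stop below 0.012 m and angle between the x axis of bar and the x axis of clamp, either way round below 0.08 rad and contact force between spindle and bar between 25 and 95 N and linear speed of bar below 0.01 m/s); the robot touches nothing.
It fails at once if the bar is rammed against the stop with more than 40 N (contact force between stop and bar above 40 N).
It fails at once if the rubber foot is crushed: more than 120 N on the bar (contact force between spindle and bar above 120 N).
It fails at once if a bystander is moved more than 20 mm (distance of any of caliper, gauge_set, tape_roll, cutters from where it was at the start of the episode above 0.02 m).
It also fails if it takes over 72 s, if anything falls off the work surface, if the arm or the gripper's body presses on something with over 40 N, if the wrist force passes 120 N, or if a joint passes its speed limit or range.

### The arm

A 6-joint arm with a two-finger parallel gripper is mounted at the origin on the work surface; the furniture and walls round the work are solid. World frame = base frame: x ahead of the robot, y to its left, z up, the work surface at z = 0. Lengths are in m, angles in rad, forces in N, time in s.
With the tool pointing down it reaches from about 0.25 to 0.775 m from the base axis. Payload 4 kg.
Tool frame: the origin (TCP) lies midway between the tips of the shut fingers; the grasp point (between the pads) lies 19 mm behind it; z points along the fingers, x is the direction in which the jaws open and shut, and the axes are right-handed (so a half turn about z gives the same grasp; the last joint's range is limited). The gripper opens to 94 mm and grips with 3 to 60 N. Pads are 16 mm wide; open, the fingers measure 119 mm over their backs; the gripper's body (75 mm by 177 mm) begins 78 mm behind the grasp point.
Start: joints at [-1.212, 0.087, 1.371, -0, 1.684, -0.103], TCP at [0.245, -0.492, 0.206] pointing down, gripper open.
Joint ranges: [-3.1, 3.1], [-0.76, 2.03], [0.27, 2.55], [-1.08, 4.22], [0.17, 2.65], [-2.57, 2.57]. Speed limits (rad/s): [2.79, 2.79, 3.14, 3.14, 3.14, 3.14].

### API

Orientations are given as [roll, pitch, yaw] about the fixed x, y, z axes, in that order (R = Rz(yaw) Ry(pitch) Rx(roll)).
In Python, from bench import robot gives the robot as it stands.
- The arm moves only by the shell command python3 -m handwheel 'ROWS'. ROWS is a JSON object of lists of equal length, an entry for each row: "delta_pos": the shift along the tool's x, y, z in mm, a list of three; "rotation": the turn, a rotation vector about the tool's x, y, z in rad, a list of three; "claw": the closure, from -1 (fully open) to 1 (shut). In form: {"delta_pos": [[tx, ty, tz], ...], "rotation": [[wx, wy, wz], ...], "claw": [claw, ...]}. A call has exactly 8 rows; each row shifts and turns the commanded pose from where the row before left it, along the tool's axes as they then stand; what a row does not reach is not made up. A row lasts 1/8 s, in which the tool goes at most 62.5 mm and 10.7 degrees, less where a joint would pass 70% of its speed; a pose out of reach is approached as far as the arm can. A call with a gripper value outside its range is refused whole. The fingers move at their own pace and stop on an object; the grip force is fixed at half the most. Time passes only in rows, so rows that do not move let the fingers close, or fill a call up. It gives the time, the measured TCP pose, the force and the opening at its end, in the units of the state.
- robot.get_obs(): the state, without advancing time (a new reading comes with each control period).
- robot.snapshot(name): name is "side" or "top" or "wrist"; returns a dict with "color" (400x640x3 uint8, red, green, blue), "intrinsics" (3x3 intrinsics, pixels), "eye" and "rotation" of the camera in the world. Camera axes: x right, y down, z forward; pixel columns grow to the right and rows downward; lengths in m; the calibration is good to about 2 mm. A picture is of the moment at which its call begins. There is no depth.
- robot.close_job(): hands the job in, once; it reports no verdict.
The state is a dict: "time": time; "joint_positions": joint angles; "qvel": joint speeds; "joint_torque": joint torques, N m; "tool_pos": TCP position; "ee_rot": TCP orientation; "wrist_force": force on the tool from outside, world axes, zero at the start; "wrist_torque": the same for the moment, N m; "width": finger opening in m.
Only numpy, scipy, OpenCV 4.12 (cv2) and the standard library are available. Lean on these libraries where they do the work, as an engineer would, in place of code of your own. Each camera call takes 0.05 s, during which the arm holds its last target.

## Working session

There is one attempt and no reset: what is moved stays moved. The work goes in short steps, Python scripts to look and compute and a shell command to move; the robot and the scene stay as the last step left them, time stands still between calls to the robot, and variables do not carry over. Pictures are saved under pics/ and viewed, and the job is handed in when it is done.

```bash
mkdir -p pics; ls; python3 - <<'E'
from bench import robot
import cv2,numpy as np
o=robot.get_obs();print(o)
for n in ["side","top","wrist"]:
    s=robot.snapshot(n);cv2.imwrite(f"pics/{n}0.png",s["color"][:,:,::-1]);print(n,s["intrinsics"],s["eye"],s["rotation"])
E
```

```text
pics
{'time': 0.0, 'joint_positions': array([-1.21213814e+00,  8.79367603e-02,  1.37218955e+00,  3.36639433e-05,
        1.68357033e+00, -1.03111061e-01]), 'qvel': array([-0.00060473,  0.00134508, -0.00064318, -0.00193383, -0.00046142,
       -0.00201749]), 'joint_torque': array([-1.07767995e-03, -3.40182602e+01, -3.02427042e+01,  7.16873445e-02,
        3.30098625e-02, -1.60312970e-04]), 'tool_pos': array([ 0.24486161, -0.4919091 ,  0.20434695]), 'ee_rot': array([-3.14134281e+00,  2.08936933e-03, -1.10902306e+00]), 'wrist_force': array([-0.22338415,  0.27641327, -0.04736838]), 'wrist_torque': array([0.01498286, 0.0498532 , 0.03387595]), 'width': 0.09390875260706069}
side [[440.39085545   0.         320.8612739 ]
 [  0.         440.39085545 201.33598746]
 [  0.           0.           1.        ]] [ 0.65929116 -0.95583981  0.76370729] [-2.13790458 -0.02113667  0.10623248]
top [[517.57850777   0.         319.7706119 ]
 [  0.         517.57850777 203.16221972]
 [  0.           0.           1.        ]] [0.48500724 0.03488717 1.44209417] [-3.07630109 -0.00652717 -1.57849133]
wrist [[354.04534784   0.         317.16414713]
 [  0.         354.04534784 199.72466049]
 [  0.           0.           1.        ]] [ 0.31875113 -0.45605698  0.38374615] [ 2.85443739  0.00325387 -1.10908257]
```

View pics/side0.png

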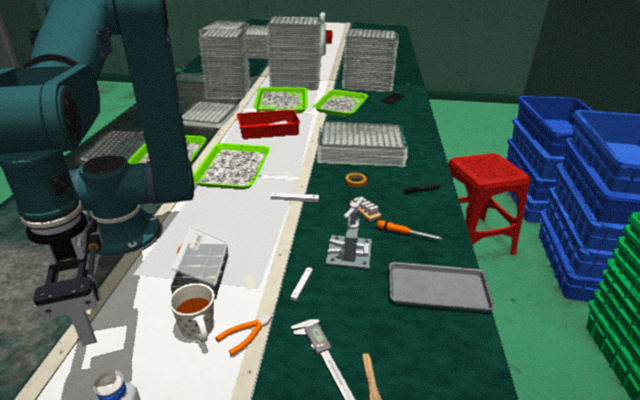

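View pics/top0.png

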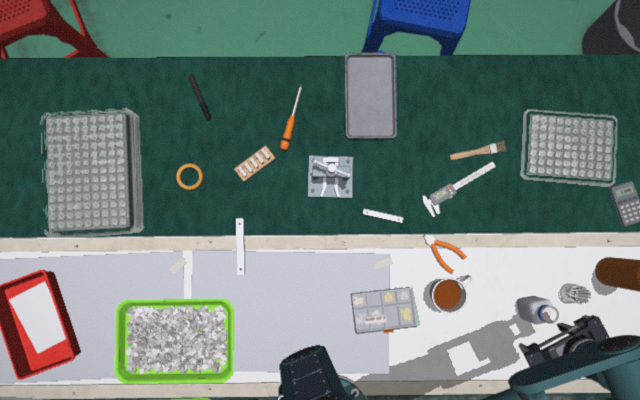

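View pics/wrist0.png

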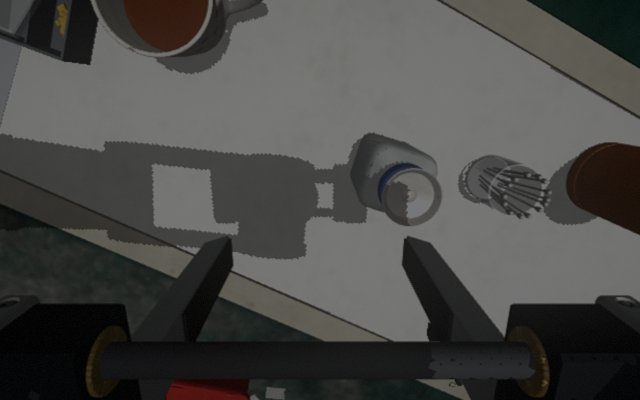

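The two candidates for the bar are the top-view strip at (240,246), about 56 px or 156 mm long, and a shorter one at (383,215), about 40 px or 111 mm. The long one fits the description, so I'll check it in close crops.

```bash
cat > h.py <<'E'
import numpy as np,cv2
from scipy.spatial.transform import Rotation as R
from bench import robot
def snap(n,name=None):
    s=robot.snapshot(n)
    if name: cv2.imwrite(f"pics/{name}.png",s["color"][:,:,::-1])
    return s
def cam(s): return np.array(s["intrinsics"]),np.array(s["eye"]),R.from_euler("xyz",s["rotation"]).as_matrix()
def pix2z(s,u,v,z):
    K,e,M=cam(s); d=M@np.linalg.inv(K)@[u,v,1]; return e+d*(z-e[2])/d[2]
def proj(s,P):
    K,e,M=cam(s); q=K@(M.T@(np.array(P)-e)); return q[:2]/q[2]
def crop(s,name,u0,u1,v0,v1,k):
    c=s["color"][v0:v1,u0:u1,::-1]; cv2.imwrite(f"pics/{name}.png",cv2.resize(c,None,fx=k,fy=k,interpolation=cv2.INTER_CUBIC))
def rel(P):
    """world point in tool frame (mm)"""
    o=robot.get_obs(); M=R.from_euler("xyz",o["ee_rot"]).as_matrix(); return M.T@(np.array(P)-o["tool_pos"])*1000
E
python3 - <<'E'
from h import *
s=snap("top"); 
crop(s,"bar_top",200,280,205,285,7)
crop(s,"clamp_top",295,365,145,205,10)
s2=snap("side"); crop(s2,"clamp_side",310,390,190,275,7); crop(s2,"bar_side",260,330,170,310,4)
for p in [(240,219),(240,274)]: print(pix2z(s,*p,0.016))
E
```

```text
[0.53608258 0.24480332 0.016     ]
[0.38568341 0.24444979 0.016     ]
```

View pics/bar_top.png

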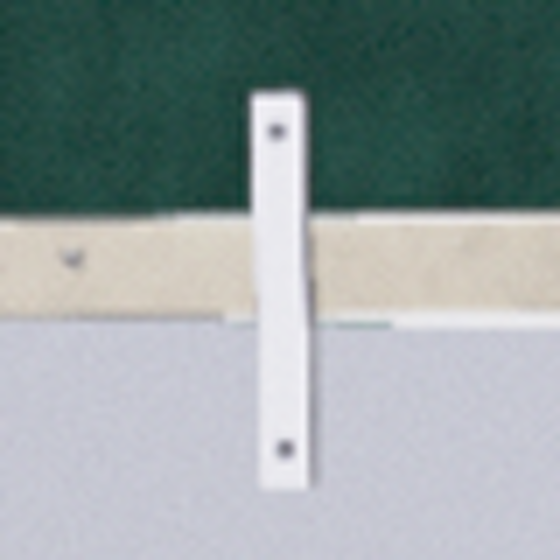

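View pics/clamp_top.png

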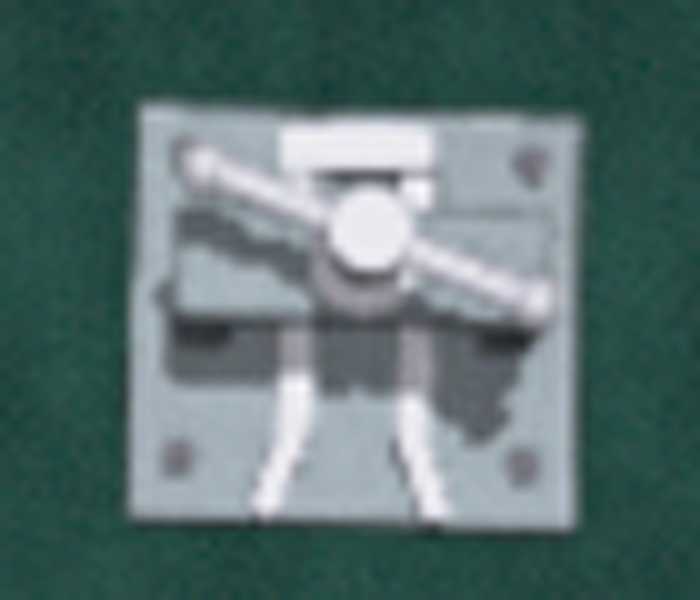

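View pics/clamp_side.png

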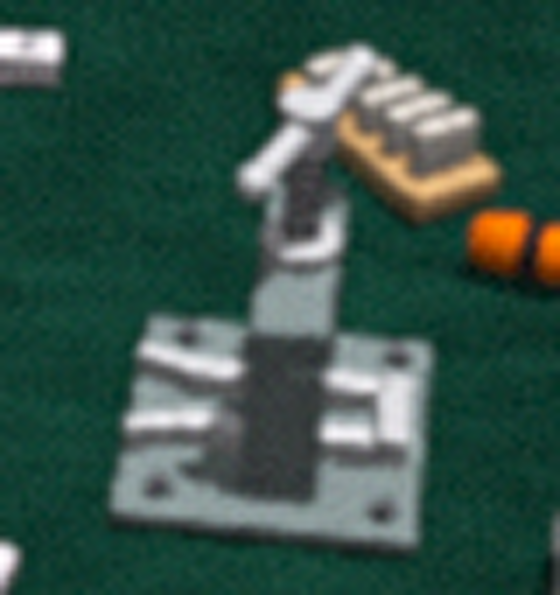

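```bash
python3 - <<'E'
from h import *
from scipy.optimize import least_squares
s=snap("top"); s2=snap("side")
t=lambda a,b:(a/10+295-.45,b/10+145-.45)
q=lambda a,b:(a/7+310-.43,b/7+190-.43)
L=[.053,.062,.008],[.053,-.062,.008],[-.062,-.062,.008],[-.062,.062,.008]
T=[t(138,104),t(583,118),t(578,525),t(128,519)]
# side view: left=-x? corners
S=[q(433,342),q(416,545),q(112,515),q(150,317)]
for p,g in zip(T,L): print("top",pix2z(s,*p,.008))
for p,g in zip(S,L): print("side",pix2z(s2,*p,.008))
def f(v,ss):
    r=[]
    for cam_,pts in ss:
        for l,p in zip(L,pts):
            c,si=np.cos(v[2]),np.sin(v[2])
            w=[v[0]+c*l[0]-si*l[1],v[1]+si*l[0]+c*l[1],l[2]]
            r+=list(proj(cam_,w)-p)
    return np.array(r)
for ss in ([(s,T)],[(s2,S)],[(s,T),(s2,S)]):
    o=least_squares(f,[.6,0,0],args=(ss,)); print(o.x,np.abs(o.fun).max())
b=lambda a,b:(a/7+200-.43,b/7+205-.43)
for p in [(277,131),(285,448),(277,91),(286,488)]: print("bar",pix2z(s,*b(*p),.016))
for p in [(200,163),(540,300),(368,230)]: print("balls",pix2z(s,*t(*p),.147))
E
```

```text
top [0.71389156 0.05566841 0.008     ]
top [ 0.70911971 -0.06864165  0.008     ]
top [ 0.59507166 -0.06589749  0.008     ]
top [0.59764313 0.05917399 0.008     ]
side [0.71206148 0.05137932 0.008     ]
side [ 0.70697649 -0.07409432  0.008     ]
side [ 0.59350847 -0.07193838  0.008     ]
side [0.59693007 0.05277995 0.008     ]
[ 0.65842767 -0.00505181 -0.02833577] 0.2581036727306696
[ 0.65680401 -0.01065298 -0.02967132] 0.3723146913987989
[ 0.65759432 -0.00670333 -0.02915384] 1.2437078893376565
bar [0.52431003 0.24713554 0.016     ]
bar [0.4004335  0.24370749 0.016     ]
bar [0.54003835 0.24717421 0.016     ]
bar [0.38490188 0.24328137 0.016     ]
balls [0.67660665 0.03812054 0.147     ]
balls [ 0.64128059 -0.04722859  0.147     ]
balls [ 0.65931591 -0.00408146  0.147     ]
```

View pics/bar_side.png

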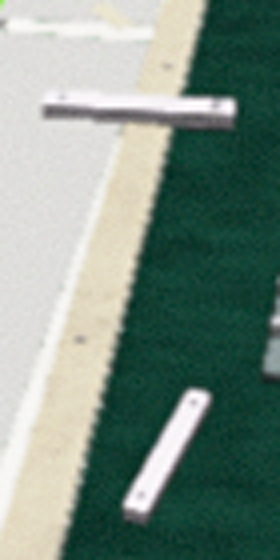

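```bash
cat >> h.py <<'E'
def plan(tx,ty,tz,yaw,n):
    """print n tool-frame rows taking the measured pose to target, yaw turned about tool z"""
    o=robot.get_obs(); M=R.from_euler("xyz",o["ee_rot"]); p=o["tool_pos"]; y0=o["ee_rot"][2]
    dy=(yaw-y0+np.pi)%(2*np.pi)-np.pi; d=(np.array([tx,ty,tz])-p)/n
    print("dyaw",dy,"wz/row",-dy/n, "total tool-frame now",M.inv().apply(d*n*1000).round(1))
    for i in range(n):
        print((M.inv().apply(d*1000)).round(1).tolist(),end=",")
        M=M*R.from_rotvec([0,0,-dy/n])
    print()
E
python3 -c "
from h import *
plan(.417,.244,.15,1.598,16)"
```

```text
dyaw 2.7069743534114403 wz/row -0.16918589708821502 total tool-frame now [-582.5 -482.    55.5]
[-36.4, -30.1, 3.5],[-30.8, -35.8, 3.5],[-24.3, -40.5, 3.5],[-17.2, -44.0, 3.5],[-9.5, -46.3, 3.5],[-1.6, -47.2, 3.5],[6.4, -46.8, 3.5],[14.2, -45.1, 3.5],[21.6, -42.0, 3.5],[28.3, -37.8, 3.5],[34.3, -32.5, 3.5],[39.3, -26.3, 3.5],[43.1, -19.3, 3.5],[45.8, -11.7, 3.5],[47.1, -3.9, 3.5],[47.1, 4.1, 3.5],
```

```bash
python3 -m handwheel '{"delta_pos":[[-36.5,-30,2],[-31,-36,2],[-24,-40.5,2],[-17,-44,2],[-9.5,-46,2],[-1.5,-47,2],[6.5,-47,2],[14,-45,2]],"rotation":[[0,0,-0.169],[0,0,-0.169],[0,0,-0.169],[0,0,-0.169],[0,0,-0.169],[0,0,-0.169],[0,0,-0.169],[0,0,-0.169]],"claw":[-1,-1,-1,-1,-1,-1,-1,-1]}'
python3 -m handwheel '{"delta_pos":[[21.5,-42,3.5],[28.5,-38,3.5],[34,-32.5,3.5],[39,-26,3.5],[43,-19,3.5],[46,-11.5,3.5],[47,-4,3.5],[47,4,3.5]],"rotation":[[0,0,-0.169],[0,0,-0.169],[0,0,-0.169],[0,0,-0.169],[0,0,-0.169],[0,0,-0.169],[0,0,-0.169],[0,0,-0.169]],"claw":[-1,-1,-1,-1,-1,-1,-1,-1]}'
python3 - <<'E'
from h import *
o=robot.get_obs();print(o["tool_pos"],o["ee_rot"],o["joint_positions"],o["time"])
s=snap("wrist","w1")
E
```

```text
time: 1.35
tool_pos: [0.3315, -0.1234, 0.1896]
ee_rot: [3.141, -0.001, 0.248]
wrist_force: [0.7, -0.7, -0.1]
width: 0.0936
time: 2.35
tool_pos: [0.4182, 0.2441, 0.1615]
ee_rot: [3.141, 0.0, 1.601]
wrist_force: [-0.1, -0.3, -0.4]
width: 0.0938
[0.4182452  0.24409555 0.16152284] [3.14083615e+00 7.67083816e-05 1.60101416e+00] [ 4.11397997e-01 -4.74640326e-02  1.59477754e+00 -3.52726434e-04
  1.59360548e+00 -1.18962435e+00] 2.35
```

View pics/w1.png

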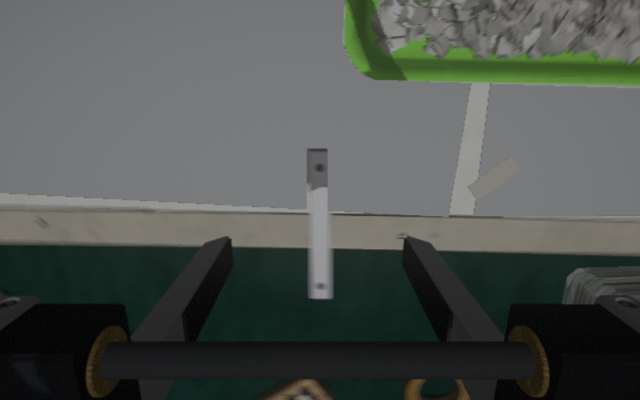

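```bash
python3 - <<'E'
from h import *
s=snap("wrist")
for p in [(319.5,167),(320.5,286),(317,149.5),(320.5,298)]:
    w=pix2z(s,*p,.016); print(w, rel(w))
E
```

```text
[0.39892989 0.25049032 0.016     ] [  5.25501321 -18.62435361 144.50892077]
[0.52284761 0.25637881 0.016     ] [  7.39111165 105.41466662 144.32878922]
[0.38277388 0.24756721 0.016     ] [  2.82211984 -34.86141076 144.53078923]
[0.53683201 0.25693852 0.016     ] [  7.5274023  119.40958503 144.30838234]
```

```bash
python3 -m handwheel '{"delta_pos":[[0,0,30],[0,0,35],[0,0,35],[0,0,30],[0,0,15],[0,0,8],[0,0,4],[0,0,0]],"rotation":[[0,0,0],[0,0,0],[0,0,0],[0,0,0],[0,0,0],[0,0,0],[0,0,0],[0,0,0]],"claw":[-1,-1,-1,-1,-1,-0.5,0.2,0.6]}'
python3 -m handwheel '{"delta_pos":[[0,0,0],[0,0,0],[0,0,0],[0,0,0],[0,0,0],[0,0,0],[0,0,0],[0,0,0]],"rotation":[[0,0,0],[0,0,0],[0,0,0],[0,0,0],[0,0,0],[0,0,0],[0,0,0],[0,0,0]],"claw":[1,1,1,1,1,1,1,1]}'
python3 - <<'E'
from h import *
o=robot.get_obs();print(o["tool_pos"],o["ee_rot"],o["time"])
s=snap("wrist","w2");s=snap("top");crop(s,"t2",200,280,205,285,7)
E
```

```text
time: 3.45
tool_pos: [0.4186, 0.2426, 0.0052]
ee_rot: [3.14, -0.0, 1.595]
wrist_force: [0.6, 0.1, -0.4]
width: 0.0673
time: 4.45
tool_pos: [0.418, 0.2425, 0.0045]
ee_rot: [-3.142, -0.0, 1.595]
wrist_force: [-0.6, 0.8, 0.7]
width: 0.0198
[0.41804132 0.24247739 0.00445484] [-3.14157429e+00 -2.92188658e-05  1.59506127e+00] 4.45
```

View pics/w2.png

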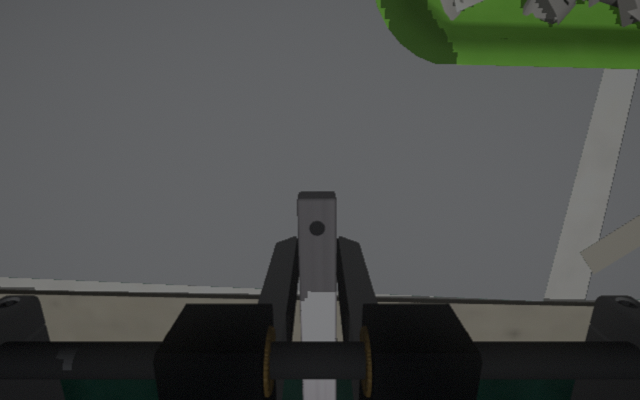

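View pics/t2.png

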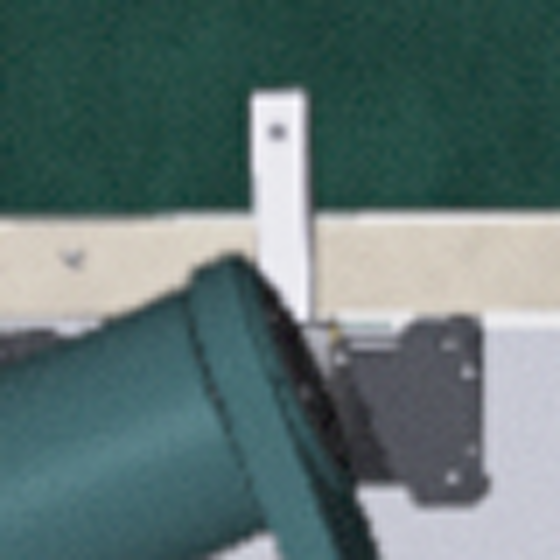

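```bash
python3 -m handwheel '{"delta_pos":[[0,0,-5],[0,0,-10],[0,0,-10],[0,0,0],[0,0,0],[0,0,0],[0,0,0],[0,0,0]],"rotation":[[0,0,0],[0,0,0],[0,0,0],[0,0,0.013],[0,0,0.02],[0,0,0.02],[0,0,0],[0,0,0]],"claw":[1,1,1,1,1,1,1,1]}'
python3 -c "
from h import *
o=robot.get_obs();print(o['tool_pos'],o['ee_rot'])
plan(.452,-.001,.0295,1.5423,1)
s=snap('wrist','w3');s=snap('side');crop(s,'s3',230,350,150,270,6)"
```

```text
time: 5.55
tool_pos: [0.4179, 0.2424, 0.0292]
ee_rot: [-3.141, 0.0, 1.542]
wrist_force: [-0.2, -0.2, -2.6]
width: 0.0196
[0.41792446 0.24235022 0.02922621] [-3.14119435e+00  2.57037110e-04  1.54200470e+00]
dyaw 0.00029530006417477495 wz/row -0.00029530006417477495 total tool-frame now [-2.423e+02  4.110e+01 -2.000e-01]
[-242.3, 41.1, -0.2],
```

View pics/s3.png

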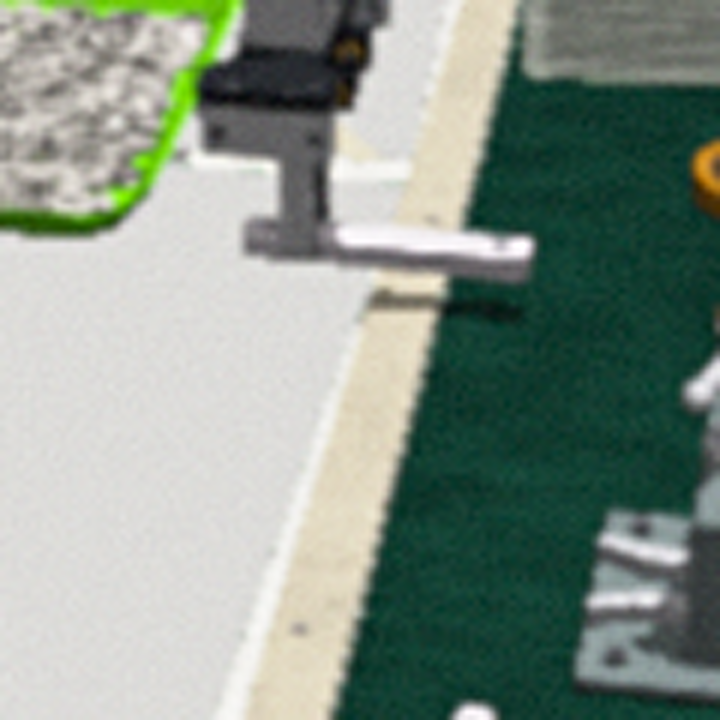

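```bash
python3 -m handwheel '{"delta_pos":[[-20,3,0],[-40,7,0],[-46,8,0],[-46,8,0],[-42,7,0],[-30,5,0],[-14,2,0],[-4,1,0]],"rotation":[[0,0,0],[0,0,0],[0,0,0],[0,0,0],[0,0,0],[0,0,0],[0,0,0],[0,0,0]],"claw":[1,1,1,1,1,1,1,1]}'
python3 -c "
from h import *
o=robot.get_obs();print(o['tool_pos'],o['ee_rot'])
s=snap('top');crop(s,'t4',290,370,145,245,6);s=snap('side');crop(s,'s4',290,390,180,280,6)"
```

```text
time: 6.65
tool_pos: [0.4521, -0.0008, 0.0294]
ee_rot: [-3.141, -0.0, 1.541]
wrist_force: [-0.6, 0.6, -1.7]
width: 0.0198
[ 0.45209882 -0.00084641  0.02944717] [-3.14147926e+00 -4.38798059e-04  1.54100382e+00]
```

View pics/t4.png

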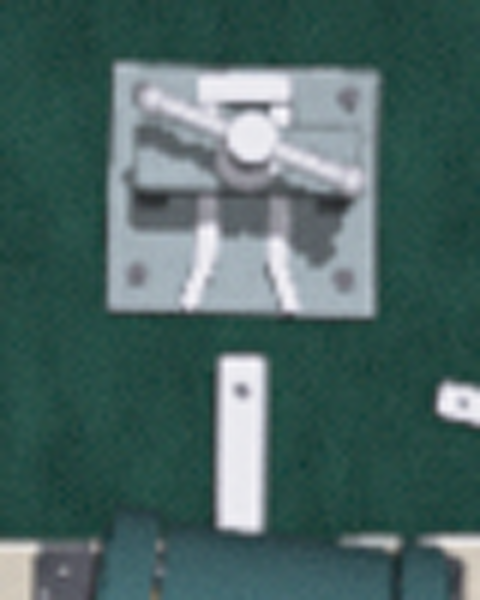

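View pics/s4.png

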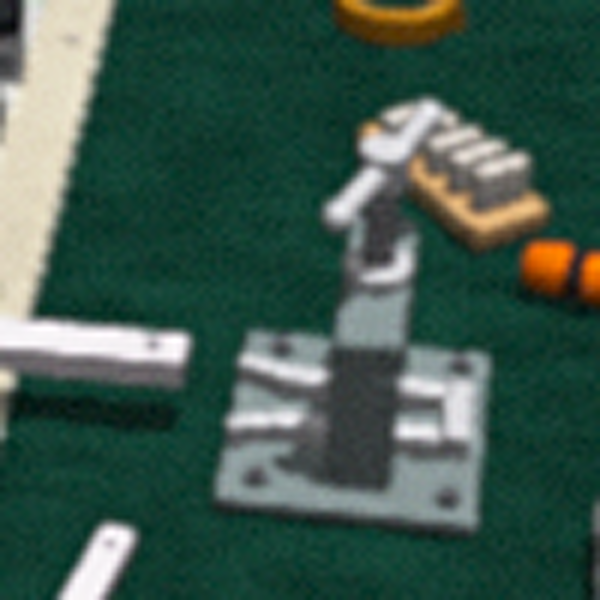

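```bash
python3 -c "
from h import *
s=snap('top')
print(pix2z(s,242/6+290-.4,355/6+145-.4,.041),pix2z(s,242/6+290-.4,316/6+145-.4,.008),pix2z(s,245/6+290-.4,102/6+145-.4,.022))"
python3 -m handwheel '{"delta_pos":[[0,0,5],[0,0,5],[0,0,4],[0,10,0],[0,10,0],[0,10,0],[0,10,0],[0,5,0]],"rotation":[[0,0,0],[0,0,0],[0,0,0],[0,0,0],[0,0,0],[0,0,0],[0,0,0],[0,0,0]],"claw":[1,1,1,1,1,1,1,1]}'
python3 -c "
from h import *
o=robot.get_obs();print(o['tool_pos'],o['ee_rot'])
s=snap('top');crop(s,'t5',290,370,145,245,6);s=snap('side');crop(s,'s5',290,390,180,280,6)"
```

```text
[ 0.57470223 -0.00252146  0.041     ] [ 0.59491596 -0.00356504  0.008     ] [ 0.69271505 -0.00545971  0.022     ]
time: 7.8
tool_pos: [0.498, -0.0021, 0.0155]
ee_rot: [3.141, 0.0, 1.542]
wrist_force: [-0.6, 0.5, -1.8]
width: 0.0196
[ 0.49796495 -0.00206578  0.01552017] [3.14134701e+00 1.24411486e-04 1.54194749e+00]
```

View pics/t5.png

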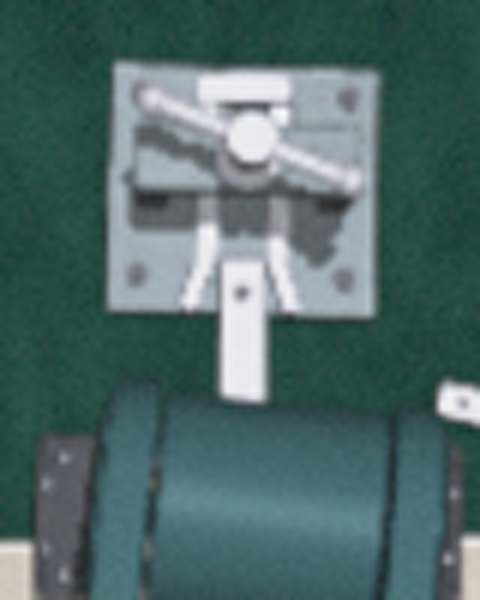

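View pics/s5.png

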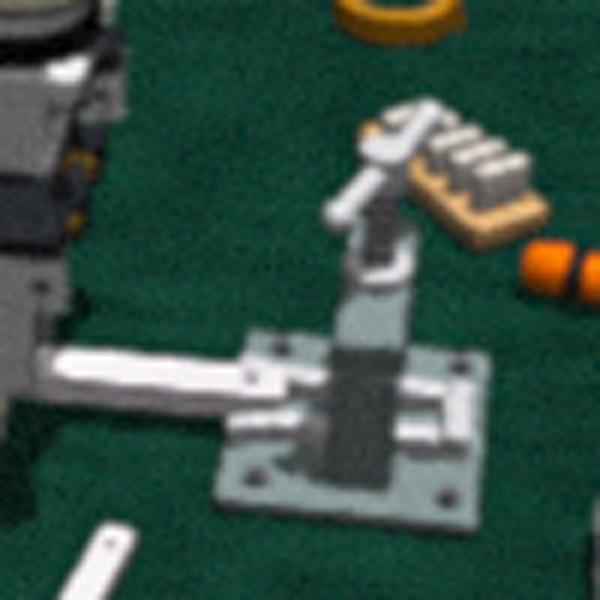

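```bash
python3 -m handwheel '{"delta_pos":[[0,5,0],[0,8,0],[0,8,0],[0,8,0],[0,8,0.5],[0,8,0.5],[0,5,0.5],[0,0,0]],"rotation":[[0,0,0],[0,0,0],[0,0,0],[0,0,0],[0,0,0],[0,0,0],[0,0,0],[0,0,0]],"claw":[1,1,1,1,1,1,1,1]}'
python3 -c "
from h import *
o=robot.get_obs();print(o['tool_pos'],o['wrist_force'],o['wrist_torque'])
s=snap('top');crop(s,'t6',290,370,145,245,6)"
```

```text
time: 8.9
tool_pos: [0.5473, -0.0034, 0.0138]
ee_rot: [-3.141, 0.0, 1.542]
wrist_force: [0.3, -0.3, -1.6]
width: 0.0195
[ 0.54727549 -0.00342594  0.01383386] [ 0.26948837 -0.2921797  -1.55095729] [ 0.05511522 -0.07542559 -0.00599445]
```

View pics/t6.png

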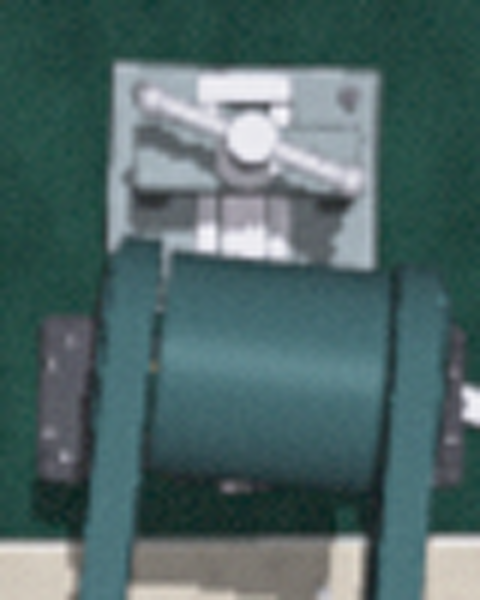

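```bash
python3 -m handwheel '{"delta_pos":[[0,3,0.3],[0,3,0.3],[0,3,0.2],[0,3,0],[0,3,0],[0,1,0],[0,0,0],[0,0,0]],"rotation":[[0,0,0],[0,0,0],[0,0,0],[0,0,0],[0,0,0],[0,0,0],[0,0,0],[0,0,0]],"claw":[1,1,1,1,1,1,1,1]}'
python3 -m handwheel '{"delta_pos":[[0,1,0],[0,1,0],[0,1,0],[0,1,0],[0,0,0],[0,0,0],[0,0,0],[0,0,0]],"rotation":[[0,0,0],[0,0,0],[0,0,0],[0,0,0],[0,0,0],[0,0,0],[0,0,0],[0,0,0]],"claw":[1,1,1,1,1,1,1,1]}'
python3 -c "
from h import *
o=robot.get_obs();print(o['tool_pos'],o['wrist_force'],o['wrist_torque'])
s=snap('side');crop(s,'s7',290,390,180,280,6)"
```

```text
time: 9.95
tool_pos: [0.5629, -0.0039, 0.0132]
ee_rot: [-3.142, 0.0, 1.542]
wrist_force: [-0.2, 0.2, -1.5]
width: 0.0196
time: 10.95
tool_pos: [0.567, -0.004, 0.0132]
ee_rot: [3.142, 0.0, 1.542]
wrist_force: [1.2, -0.7, -1.2]
width: 0.02
[ 0.56701363 -0.00399447  0.01318263] [ 1.17271321 -0.67502499 -1.20403058] [ 0.09886817 -0.04569733 -0.02544793]
```

View pics/s7.png

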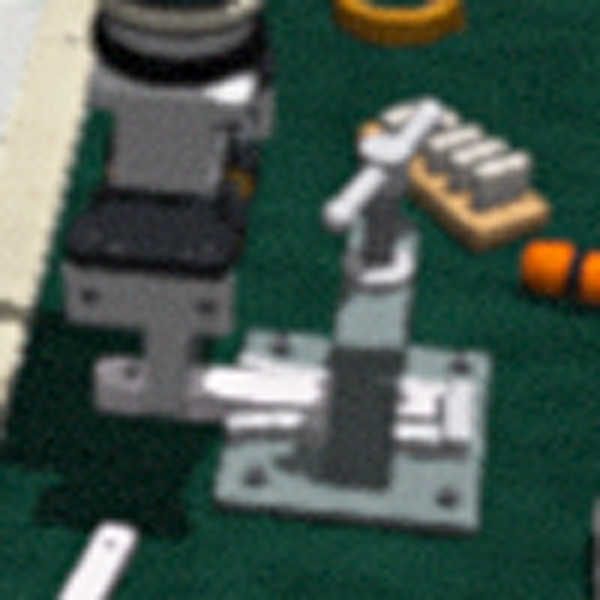

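```bash
python3 -m handwheel '{"delta_pos":[[0,0.5,0],[0,0.5,0],[0,0.5,0],[0,0.5,0],[0,0,0],[0,0,0],[0,0,0],[0,0,0]],"rotation":[[0,0,0],[0,0,0],[0,0,0],[0,0,0],[0,0,0],[0,0,0],[0,0,0],[0,0,0]],"claw":[1,1,1,1,1,1,1,1]}'
```

```text
time: 12.0
tool_pos: [0.569, -0.004, 0.0132]
ee_rot: [3.142, 0.0, 1.542]
wrist_force: [0.2, 0.7, -1.7]
width: 0.0198
```

```bash
python3 -m handwheel '{"delta_pos":[[0,0.5,0],[0,0.5,0],[0,0.5,0],[0,0.5,0],[0,0,0],[0,0,0],[0,0,0],[0,0,0]],"rotation":[[0,0,0],[0,0,0],[0,0,0],[0,0,0],[0,0,0],[0,0,0],[0,0,0],[0,0,0]],"claw":[1,1,1,1,1,1,1,1]}'
python3 -c "
from h import *
s=snap('side');crop(s,'s8',335,385,220,260,14)"
```

```text
time: 13.0
tool_pos: [0.571, -0.0041, 0.0132]
ee_rot: [-3.142, 0.0, 1.542]
wrist_force: [0.3, 0.8, -1.7]
width: 0.0202
```

View pics/s8.png

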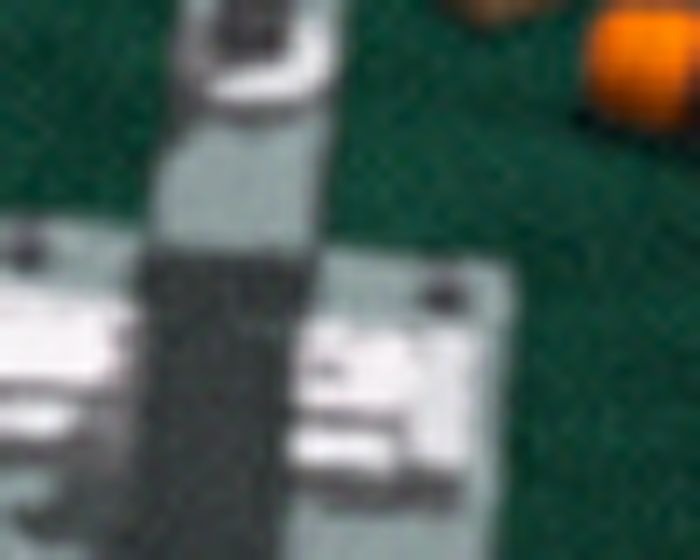

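```bash
python3 -m handwheel '{"delta_pos":[[0,0.5,0],[0,0.5,0],[0,0.5,0],[0,0,0],[0,0,0],[0,0,0],[0,0,0],[0,0,0]],"rotation":[[0,0,0],[0,0,0],[0,0,0],[0,0,0],[0,0,0],[0,0,0],[0,0,0],[0,0,0]],"claw":[1,1,1,1,1,1,1,1]}'
```

```text
time: 14.05
tool_pos: [0.5711, -0.004, 0.0126]
ee_rot: [-3.138, -0.0, 1.542]
wrist_force: [-4.6, 0.3, -1.2]
width: 0.0197
```

```bash
python3 -m handwheel '{"delta_pos":[[0,0,0],[0,0,0],[0,0,0],[0,0,0],[0,0,-5],[0,0,-15],[0,0,-25],[0,0,-30]],"rotation":[[0,0,0],[0,0,0],[0,0,0],[0,0,0],[0,0,0],[0,0,0],[0,0,0],[0,0,0]],"claw":[0.4,0.2,0.1,0.1,0.1,0.1,0.1,0.1]}'
python3 -c "
from h import *
from scipy.optimize import least_squares
o=robot.get_obs();print(o['tool_pos'],o['width'],o['joint_positions'])
st=snap('top');crop(st,'t9',290,370,145,245,6);s=snap('side');crop(s,'s9',290,390,180,280,6)
t=lambda a,b:(a/10+295-.45,b/10+145-.45)
q=lambda a,b:(a/7+310-.43,b/7+190-.43)
for a,b in (((200,163),(361,58)),((540,300),(257,178)),((368,230),(303,92))):
  r=least_squares(lambda P:np.r_[proj(st,P)-t(*a),proj(s,P)-q(*b)],[.65,0,.14]);print(r.x,r.fun)
"
```

```text
time: 15.05
tool_pos: [0.5725, -0.0041, 0.0896]
ee_rot: [3.141, 0.0, 1.542]
wrist_force: [-0.3, 0.7, -0.9]
width: 0.0423
[ 0.57247804 -0.00413516  0.08964168] 0.04233492563441799 [-1.06194097e-01  1.86946273e-01  1.49084885e+00 -9.25778833e-05
  1.46364595e+00 -1.64816778e+00]
[0.67496215 0.03801475 0.14883255] [ 0.04405075  0.54125517  0.56726935 -0.05042936]
[ 0.64009279 -0.04724233  0.14829083] [ 0.04263813  0.40773173  0.40412235 -0.02944215]
[ 0.6553588  -0.00393299  0.15857829] [ 0.08885236  0.95392831  0.9763379  -0.07883652]
```

View pics/t9.png

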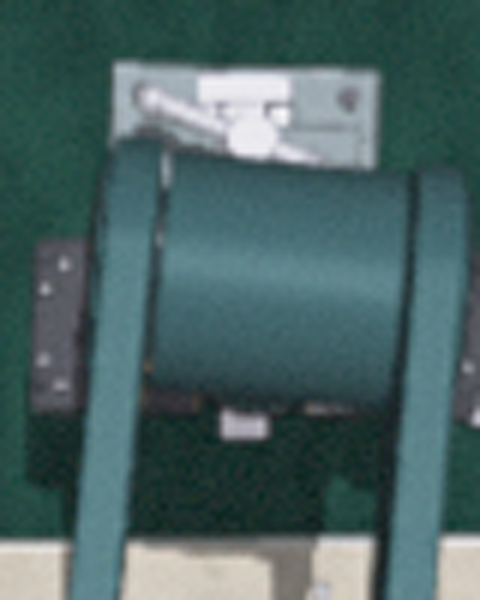

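View pics/s9.png

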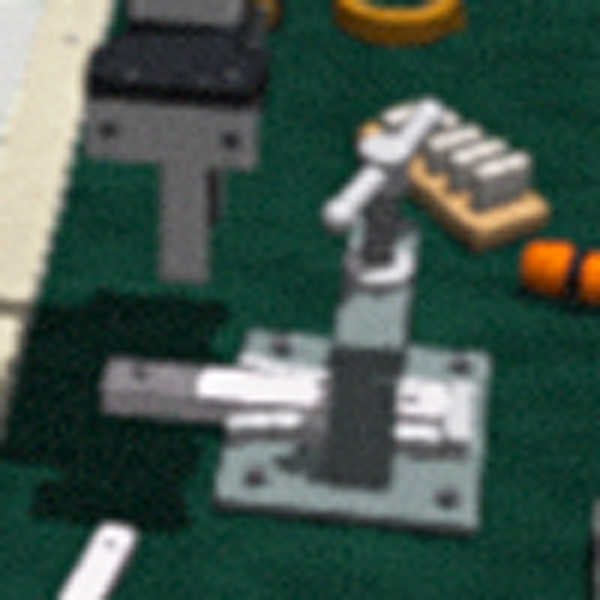

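```bash
python3 -m handwheel '{"delta_pos":[[0,0,-35],[0,0,-40],[0,0,-25],[0,0,-5],[0,0,0],[0,0,0],[0,0,0],[0,0,0]],"rotation":[[0,0,-0.1],[0,0,-0.13],[0,0,-0.13],[0,0,-0.13],[0,0,-0.13],[0,0,-0.13],[0,0,-0.128],[0,0,0]],"claw":[0.3,0.3,0.3,0.3,0.3,0.3,0.3,0.3]}'
python3 -c "
from h import *
o=robot.get_obs();print(o['tool_pos'],o['width'],o['joint_positions'])
plan(.640,-.049,.1285,2.42,1)
st=snap('top');crop(st,'t10',290,370,145,245,6);snap('wrist','w10')
"
```

```text
time: 16.15
tool_pos: [0.5723, -0.0041, 0.1924]
ee_rot: [-3.141, -0.001, 2.419]
wrist_force: [0.9, -0.2, -0.8]
width: 0.0329
[ 0.57226071 -0.00408801  0.19243032] 0.032858323659488535 [-1.06159113e-01  1.40446840e-01  1.33786900e+00 -8.12070557e-05
  1.66426068e+00 -2.52468291e+00]
dyaw 0.0014839853542008008 wz/row -0.0014839853542008008 total tool-frame now [-80.6  11.2  63.9]
[-80.6, 11.2, 63.9],
```

View pics/w10.png

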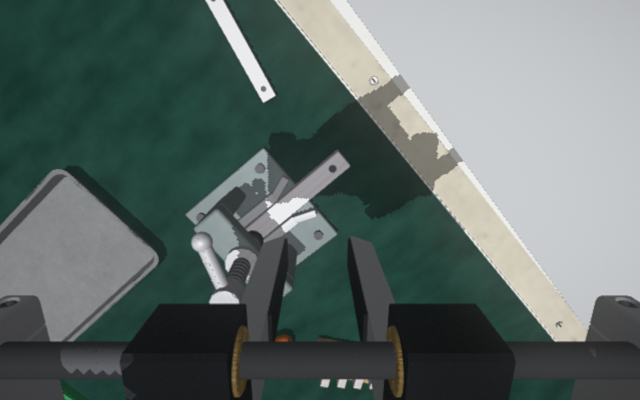

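```bash
python3 -m handwheel '{"delta_pos":[[-14,2,0],[-20,3,0],[-20,3,0],[-16,2,0],[-10.5,1,0],[0,0,5],[0,0,5],[0,0,0]],"rotation":[[0,0,0],[0,0,0],[0,0,0],[0,0,0],[0,0,0],[0,0,0],[0,0,0],[0,0,0]],"claw":[0.3,0.3,0.3,0.3,0.3,0.3,0.3,0.3]}'
python3 -c "
from h import *
s=snap('wrist','w11')
print(rel([.640,-.049,.1475]),proj(s,[.640,-.049,.1475]),proj(s,robot.get_obs()['tool_pos']))
s=snap('side');crop(s,'s11',290,390,180,280,6)
"
```

```text
time: 17.25
tool_pos: [0.6402, -0.0437, 0.1824]
ee_rot: [-3.138, 0.001, 2.411]
wrist_force: [-1.1, -0.2, 0.2]
width: 0.0329
[-3.07131524 -4.06214482 35.3896244 ] [311.86195428 224.10987661] [316.66637441 253.45889064]
```

View pics/w11.png

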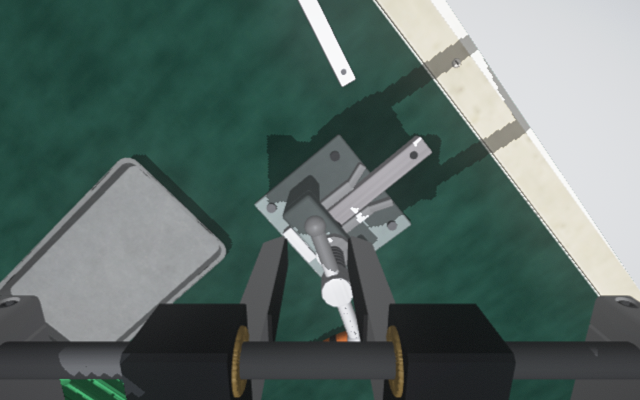

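View pics/s11.png

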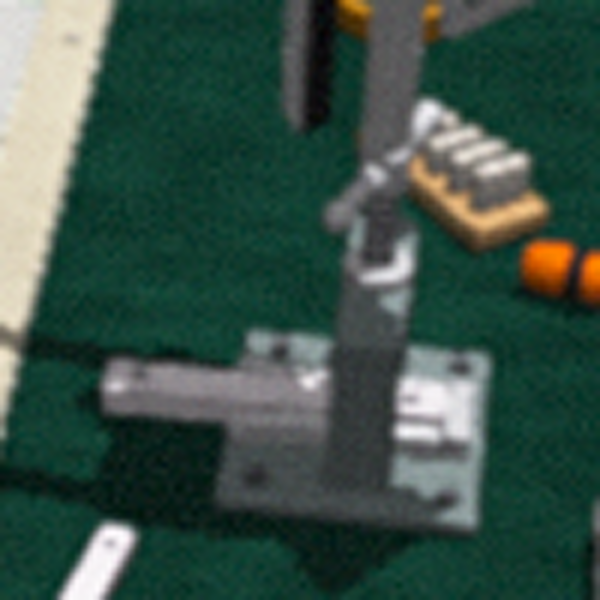

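```bash
python3 -m handwheel '{"delta_pos":[[-1.5,-3.5,5],[0,0,10],[0,0,15],[0,0,14],[0,0,7],[0,0,3],[0,0,0],[0,0,0]],"rotation":[[0,0,0],[0,0,0],[0,0,0],[0,0,0],[0,0,0],[0,0,0],[0,0,0],[0,0,0]],"claw":[0.3,0.3,0.3,0.3,0.3,0.3,0.45,0.55]}'
cat >> h.py <<'E'
AX=np.array([.6575,-.0066])
def arc(n,dth,start=0.,r=None):
    """rows (shift then turn) on a clockwise helix about the screw axis, dth rad per row"""
    o=robot.get_obs(); M=R.from_euler("xyz",o["ee_rot"]); p=o["tool_pos"].copy(); c=p[:2]-AX
    r0=np.hypot(*c); a=np.arctan2(c[1],c[0]); print("r",r0,"phi deg",np.degrees(a),"yaw",o["ee_rot"][2],"j6",o["joint_positions"][5])
    r=r or r0
    for i in range(n):
        a-=dth; t=np.r_[AX+r*np.array([np.cos(a),np.sin(a)]),p[2]-.03*dth/2/np.pi]
        print((M.inv().apply((t-p)*1000)).round(1).tolist(),end=","); p=t
        M=M*R.from_rotvec([0,0,dth])
    print()
def tang():
    o=robot.get_obs(); c=o["tool_pos"][:2]-AX; t=np.array([c[1],-c[0]])/np.hypot(*c); f=o["wrist_force"]
    print("t",o["time"],"tangential F (resisting +)",-f[:2]@t,"radial",f[:2]@c/np.hypot(*c),"fz",f[2],"phi",np.degrees(np.arctan2(c[1],c[0])),"r",np.hypot(*c),"z",o["tool_pos"][2],"j6",o["joint_positions"][5])
E
python3 -c "
from h import *
tang()
snap('wrist','w12')
arc(8,.15,r=.0453)
"
```

```text
time: 18.35
tool_pos: [0.6404, -0.0464, 0.1299]
ee_rot: [-3.138, 0.004, 2.408]
wrist_force: [-0.5, -0.5, -0.0]
width: 0.0218
t 18.35 tangential F (resisting +) -0.2829960002576596 radial 0.6879243712746763 fz -0.022677900136818474 phi -113.26555511606415 r 0.043351627780495464 z 0.1299252225347507 j6 -2.566000874635902
r 0.04335951132855526 phi deg -113.3043373990594 yaw 2.408040346407004 j6 -2.5659768214896004
[6.0, -3.5, 0.7],[6.6, -1.7, 0.7],[6.6, -1.7, 0.7],[6.6, -1.7, 0.7],[6.6, -1.7, 0.7],[6.6, -1.7, 0.7],[6.6, -1.7, 0.7],[6.6, -1.7, 0.7],
```

View pics/w12.png

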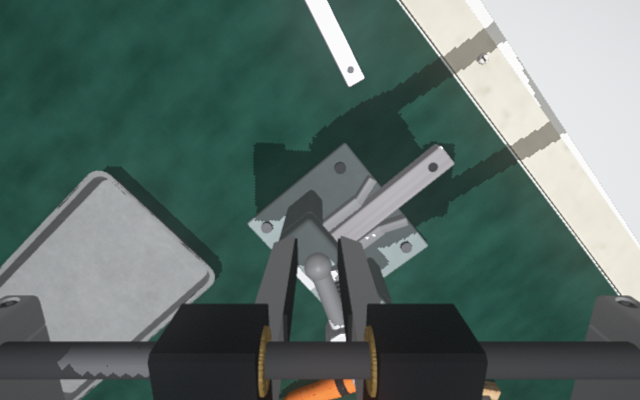

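```bash
python3 -m handwheel '{"delta_pos":[[4,-3,0.4],[6.6,-1.7,0.7],[6.6,-1.7,0.7],[6.6,-1.7,0.7],[6.6,-1.7,0.7],[6.6,-1.7,0.7],[6.6,-1.7,0.7],[6.6,-1.7,0.7]],"rotation":[[0,0,0.1],[0,0,0.15],[0,0,0.15],[0,0,0.15],[0,0,0.15],[0,0,0.15],[0,0,0.15],[0,0,0.15]],"claw":[0.55,0.55,0.55,0.55,0.55,0.55,0.55,0.55]}'
python3 -c "
from h import *
tang()
s=snap('wrist','w13');tang();s=snap('side');crop(s,'s13',290,390,180,280,6)
arc(8,.15,r=.0453)
"
```

```text
time: 19.4
tool_pos: [0.6122, -0.0113, 0.1248]
ee_rot: [3.136, 0.012, 1.25]
wrist_force: [-0.2, -9.7, 0.9]
width: 0.021
t 19.4 tangential F (resisting +) 9.67043277480609 radial 1.2031709449559838 fz 0.9359068915928731 phi -174.08675909937568 r 0.045521129696809715 z 0.1247786312501569 j6 -1.3536367639878049
t 19.45 tangential F (resisting +) 7.671155781161017 radial 1.1389721920917735 fz 1.0956091746273149 phi -175.36286867593148 r 0.045767857968636264 z 0.12467323631338968 j6 -1.3495366109739928
r 0.045850010013677306 phi deg -175.32028108032648 yaw 1.2542862204619212 j6 -1.3567975989175787
[6.7, -1.7, 0.6],[6.4, -2.2, 0.6],[6.4, -2.2, 0.6],[6.4, -2.2, 0.6],[6.4, -2.2, 0.7],[6.4, -2.2, 0.7],[6.4, -2.2, 0.7],[6.4, -2.2, 0.7],
```

View pics/w13.png

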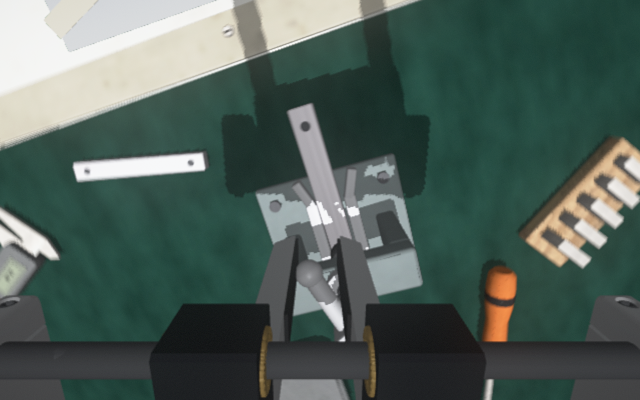

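View pics/s13.png

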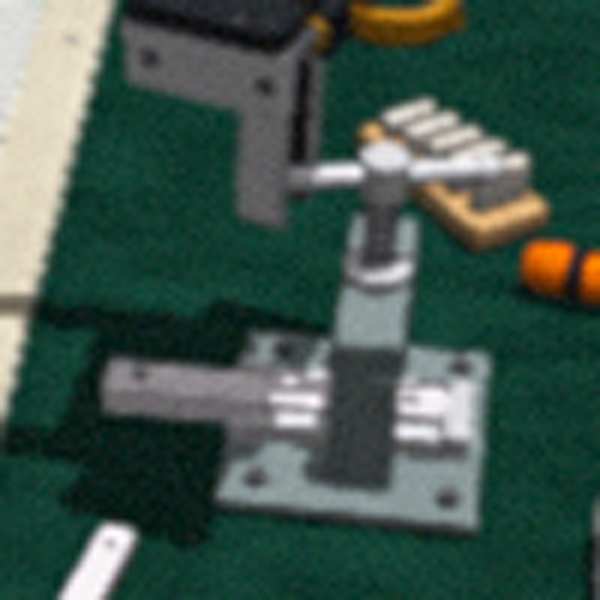

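```bash
python3 -m handwheel '{"delta_pos":[[6.5,-2,0.7],[6.4,-2.2,0.7],[6.4,-2.2,0.7],[6.4,-2.2,0.7],[6.4,-2.2,0.7],[6.4,-2.2,0.7],[6.4,-2.2,0.7],[6.4,-2.2,0.7]],"rotation":[[0,0,0.15],[0,0,0.15],[0,0,0.15],[0,0,0.15],[0,0,0.15],[0,0,0.15],[0,0,0.15],[0,0,0.15]],"claw":[0.55,0.55,0.55,0.55,0.55,0.55,0.55,0.55]}'
python3 -c "
from h import *
tang()
arc(4,.15,r=.0455)
arc(4,.1,r=.0455)
"
```

```text
time: 20.5
tool_pos: [0.6345, 0.0353, 0.1186]
ee_rot: [3.133, 0.006, 0.052]
wrist_force: [-7.2, -5.1, 3.6]
width: 0.0208
t 20.5 tangential F (resisting +) 8.76303285117522 radial -0.9570877727948449 fz 3.6299790832048924 phi 118.7202156128069 r 0.04781699791771931 z 0.11864190835780845 j6 -0.07976152394080883
r 0.04781699791771931 phi deg 118.7202156128069 yaw 0.051627984963577234 j6 -0.07976152394080883
[7.4, -0.4, 0.7],[6.3, -2.5, 0.7],[6.3, -2.5, 0.7],[6.3, -2.5, 0.7],
r 0.04781699791771931 phi deg 118.7202156128069 yaw 0.051627984963577234 j6 -0.07976152394080883
[5.2, 0.3, 0.4],[4.2, -1.8, 0.4],[4.2, -1.8, 0.4],[4.2, -1.8, 0.4],
```

```bash
python3 -m handwheel '{"delta_pos":[[7.0,-0.8,0.7],[6.3,-2.5,0.7],[6.3,-2.5,0.7],[6.3,-2.5,0.7],[4.2,-1.7,0.45],[4.2,-1.7,0.45],[4.2,-1.7,0.45],[4.2,-1.7,0.45]],"rotation":[[0,0,0.15],[0,0,0.15],[0,0,0.15],[0,0,0.15],[0,0,0.1],[0,0,0.1],[0,0,0.1],[0,0,0.1]],"claw":[0.55,0.55,0.55,0.55,0.55,0.55,0.55,0.55]}'
python3 -c "
from h import *
tang()
s=snap('side');crop(s,'s14',290,390,180,280,6)
s=snap('wrist','w14')
arc(8,.08,r=.0455)
"
```

```text
time: 21.5
tool_pos: [0.6777, 0.0377, 0.1135]
ee_rot: [3.134, 0.002, -0.944]
wrist_force: [-7.9, 4.4, 2.7]
width: 0.0214
t 21.5 tangential F (resisting +) 9.0471851845443 radial 0.6958243662412041 fz 2.7449827781119964 phi 65.4254288280274 r 0.04868620838368582 z 0.11351343835049875 j6 0.9177034272480581
r 0.04896771815182716 phi deg 64.84370896340404 yaw -0.9423676186130108 j6 0.9157848871108752
[4.9, 1.4, 0.4],[3.3, -1.6, 0.4],[3.3, -1.6, 0.4],[3.3, -1.6, 0.4],[3.3, -1.6, 0.4],[3.3, -1.6, 0.4],[3.3, -1.6, 0.4],[3.3, -1.6, 0.4],
```

View pics/s14.png

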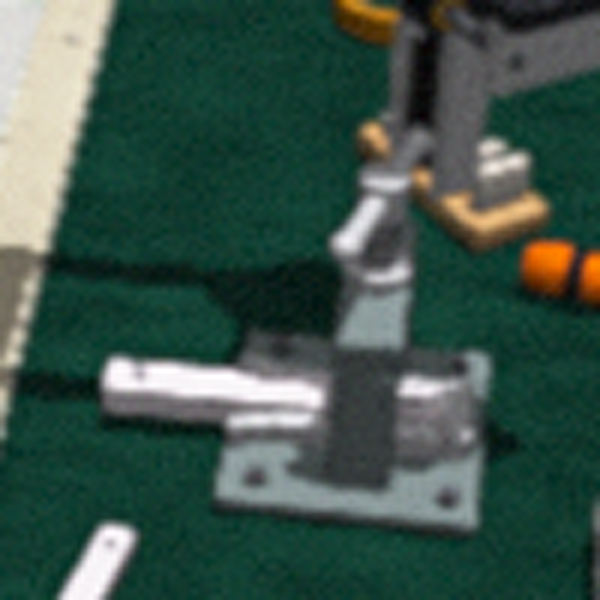

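View pics/w14.png

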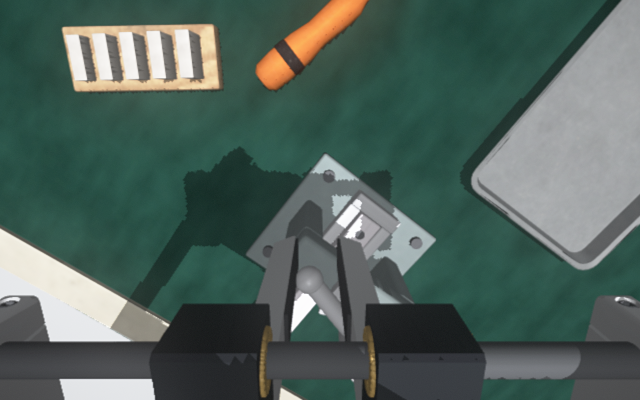

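```bash
cat >> h.py <<'E'
def arc2(n,dth,rot,r):
    o=robot.get_obs(); M=R.from_euler("xyz",o["ee_rot"]); p=o["tool_pos"].copy(); c=p[:2]-AX
    a=np.arctan2(c[1],c[0]); r0=np.hypot(*c)
    for i in range(n):
        a-=dth; rr=r0+(r-r0)*(i+1)/n; t=np.r_[AX+rr*np.array([np.cos(a),np.sin(a)]),p[2]-.03*dth/2/np.pi]
        print((M.inv().apply((t-p)*1000)).round(1).tolist(),end=","); p=t
        M=M*R.from_rotvec([0,0,rot])
    print()
E
python3 -c "
from h import *
arc2(8,.1,.06,.046)"
```

```text
[4.5, -1.8, 0.5],[4.6, -1.6, 0.5],[4.6, -1.4, 0.5],[4.6, -1.2, 0.5],[4.6, -1.0, 0.5],[4.6, -0.8, 0.5],[4.6, -0.6, 0.5],[4.6, -0.4, 0.5],
```

```bash
python3 -m handwheel '{"delta_pos":[[4.5,-1.8,0.5],[4.6,-1.6,0.5],[4.6,-1.4,0.5],[4.6,-1.2,0.5],[4.6,-1.0,0.5],[4.6,-0.8,0.5],[4.6,-0.6,0.5],[4.6,-0.4,0.5]],"rotation":[[0,0,0.06],[0,0,0.06],[0,0,0.06],[0,0,0.06],[0,0,0.06],[0,0,0.06],[0,0,0.06],[0,0,0.06]],"claw":[0.55,0.55,0.55,0.55,0.55,0.55,0.55,0.55]}'
python3 -c "
from h import *
tang()
arc2(8,.08,.05,.046)
"
```

```text
time: 22.6
tool_pos: [0.7043, 0.0139, 0.1101]
ee_rot: [-3.138, 0.006, -1.42]
wrist_force: [2.6, 12.9, -0.4]
width: 0.0213
t 22.6 tangential F (resisting +) 10.793380925425426 radial 7.607188003459306 fz -0.43017747311539134 phi 23.632058673467185 r 0.0511087302477753 z 0.11011449610031164 j6 1.3558928173248814
[4.1, -0.3, 0.4],[4.1, -0.1, 0.4],[4.0, -0.0, 0.4],[4.0, 0.1, 0.4],[3.9, 0.2, 0.4],[3.8, 0.4, 0.4],[3.8, 0.5, 0.4],[3.7, 0.6, 0.4],
```

```bash
python3 -c "
from h import *
s=snap('wrist','w15');tang()
s=snap('top');crop(s,'t15',290,370,130,210,7)
"
```

```text
t 22.65 tangential F (resisting +) 10.209804883592655 radial 7.822709828713944 fz -0.3851755010968788 phi 22.797170809576336 r 0.05126915692369096 z 0.11010135055804031 j6 1.3572416377433483
```

View pics/w15.png

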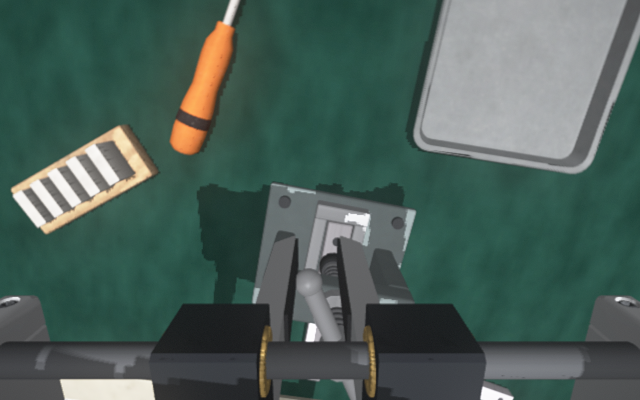

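View pics/t15.png

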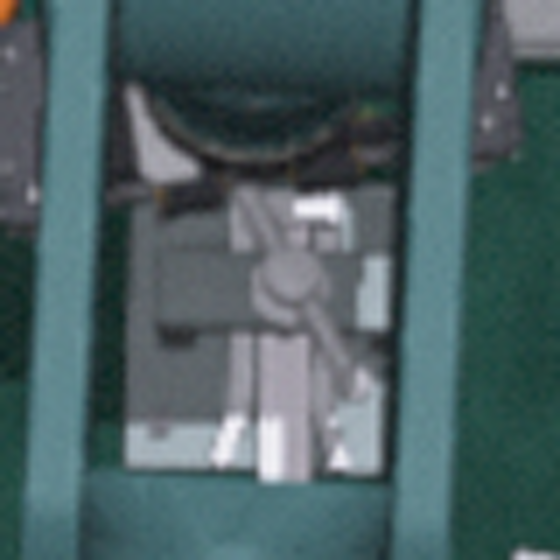

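```bash
cat >> h.py <<'E'
LEAD=.0035
def est():
    """ball angle from TCP if pushing finger touches ball (ball = TCP - tool x * LEAD + s*tool y, |ball-AX|=45mm)"""
    o=robot.get_obs(); M=R.from_euler("xyz",o["ee_rot"]).as_matrix(); x=M[:2,0]; y=M[:2,1]
    q=o["tool_pos"][:2]-LEAD*x-AX
    b=q@y; disc=b*b-(q@q-.045**2); s=-b-np.sqrt(disc) if disc>0 else -b
    B=q+s*y; 
    f=-o["wrist_force"][:2]; C=B-.007*x
    T=C[0]*f[1]-C[1]*f[0]
    print("t %.2f phi_ball %.1f ball along y %.1f mm  T_cw %.3f Nm  fx,fy,fz %s yaw %.2f ideal %.2f z %.4f j6 %.2f"%(o["time"],np.degrees(np.arctan2(B[1],B[0])),s*1000,-T,o["wrist_force"].round(1),o["ee_rot"][2],np.arctan2(B[1],B[0])-np.pi/2,o["tool_pos"][2],o["joint_positions"][5]))
    return np.arctan2(B[1],B[0])
def arc3(n,dth,rot,phi=None):
    o=robot.get_obs(); M=R.from_euler("xyz",o["ee_rot"]); p=o["tool_pos"].copy()
    a=est() if phi is None else phi
    for i in range(n):
        a-=dth; M2=M*R.from_rotvec([0,0,rot])
        xy=AX+.045*np.array([np.cos(a),np.sin(a)])+LEAD*M2.as_matrix()[:2,0]
        t=np.r_[xy,p[2]-.03*dth/2/np.pi]
        print((M.inv().apply((t-p)*1000)).round(1).tolist(),end=","); p=t; M=M2
    print()
E
python3 -c "
from h import *
s=snap('top');print(pix2z(s,290/7+290-.4,280/7+130-.4,.140))
est()"
python3 -m handwheel '{"delta_pos":[[1,2,0],[1,3,0],[1,3,0],[0,0,0],[0,0,0],[0,0,0],[0,0,0],[0,0,0]],"rotation":[[0,0,0],[0,0,0],[0,0,0],[0,0,0],[0,0,0],[0,0,0],[0,0,0],[0,0,0]],"claw":[0.55,0.55,0.55,0.55,0.55,0.55,0.55,0.55]}'
python3 -c "
from h import *
est()
s=snap('wrist','w16')
arc3(8,.08,.04)"

```

```text
[ 0.65503807 -0.00343019  0.14      ]
t 22.75 phi_ball 29.6 ball along y 7.7 mm  T_cw 0.351 Nm  fx,fy,fz [ 3.4 11.9 -1. ] yaw -1.42 ideal -1.05 z 0.1101 j6 1.35
time: 23.75
tool_pos: [0.6993, 0.012, 0.1106]
ee_rot: [-3.131, 0.008, -1.416]
wrist_force: [7.5, 16.3, -2.3]
width: 0.0213
t 23.75 phi_ball 28.9 ball along y 1.9 mm  T_cw 0.409 Nm  fx,fy,fz [ 7.5 16.3 -2.3] yaw -1.42 ideal -1.07 z 0.1106 j6 1.35
t 23.80 phi_ball 28.9 ball along y 1.9 mm  T_cw 0.389 Nm  fx,fy,fz [ 8.3 16.4 -2.8] yaw -1.42 ideal -1.07 z 0.1106 j6 1.35
[3.4, 0.9, 0.3],[3.5, -0.8, 0.4],[3.5, -0.7, 0.4],[3.5, -0.5, 0.4],[3.6, -0.4, 0.4],[3.6, -0.3, 0.3],[3.6, -0.1, 0.3],[3.6, 0.0, 0.3],
```

View pics/w16.png

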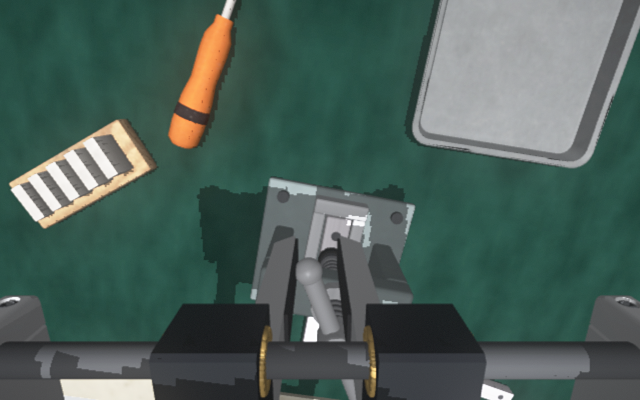

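```bash
python3 -m handwheel '{"delta_pos":[[3.4,0.2,0.3],[3.5,-0.5,0.4],[3.5,-0.5,0.4],[3.5,-0.4,0.4],[3.6,-0.3,0.4],[3.6,-0.2,0.4],[3.6,0,0.4],[3.6,0,0.4]],"rotation":[[0,0,0.04],[0,0,0.04],[0,0,0.04],[0,0,0.04],[0,0,0.04],[0,0,0.04],[0,0,0.04],[0,0,0.04]],"claw":[0.55,0.55,0.55,0.55,0.55,0.55,0.55,0.55]}'
python3 -c "
from h import *
est();tang()
s=snap('side');crop(s,'s17',290,390,180,280,6)
s=snap('wrist','w17')
arc3(8,.05,.02)"

```

```text
time: 24.8
tool_pos: [0.7019, -0.0193, 0.1075]
ee_rot: [-3.132, 0.006, -1.739]
wrist_force: [9.8, 11.0, -3.2]
width: 0.0213
t 24.80 phi_ball -11.7 ball along y 1.0 mm  T_cw 0.522 Nm  fx,fy,fz [ 9.8 11.  -3.2] yaw -1.74 ideal -1.77 z 0.1075 j6 1.63
t 24.8 tangential F (resisting +) 13.322646227498181 radial 6.394387961539161 fz -3.2475200451182364 phi -15.97283054631346 r 0.04622116179332514 z 0.10752321683715137 j6 1.6284513091275339
t 24.90 phi_ball -12.4 ball along y 1.0 mm  T_cw 0.513 Nm  fx,fy,fz [10.  10.8 -2.8] yaw -1.74 ideal -1.79 z 0.1075 j6 1.63
[2.2, 1.3, 0.2],[2.2, 0.3, 0.2],[2.2, 0.4, 0.2],[2.2, 0.4, 0.2],[2.2, 0.5, 0.2],[2.2, 0.6, 0.2],[2.2, 0.6, 0.2],[2.2, 0.7, 0.2],
```

View pics/s17.png

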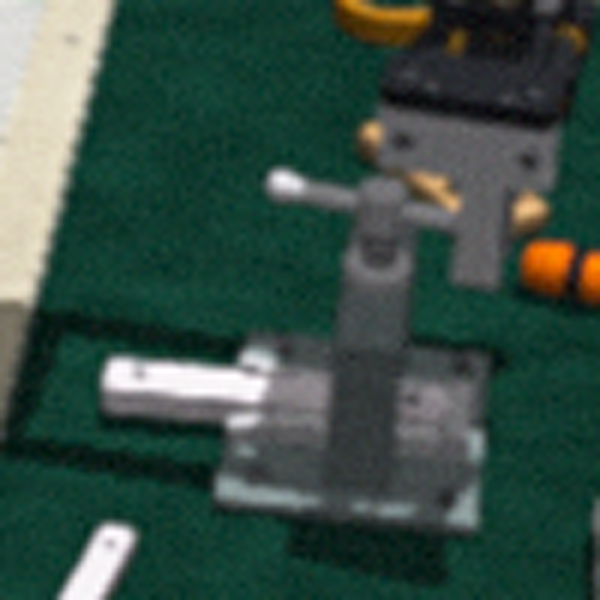

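View pics/w17.png

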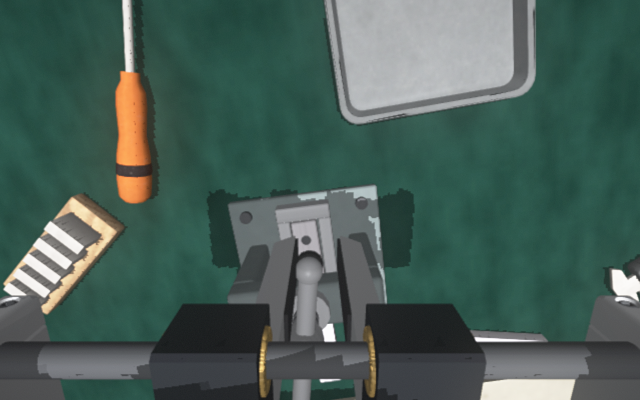

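```bash
python3 -m handwheel '{"delta_pos":[[2.2,0.5,0.2],[2.2,0.3,0.2],[2.2,0.4,0.2],[2.2,0.4,0.2],[2.2,0.5,0.2],[2.2,0.5,0.2],[2.2,0.6,0.2],[2.2,0.6,0.2]],"rotation":[[0,0,0.02],[0,0,0.02],[0,0,0.02],[0,0,0.02],[0,0,0.02],[0,0,0.02],[0,0,0.02],[0,0,0.02]],"claw":[0.55,0.55,0.55,0.55,0.55,0.55,0.55,0.55]}'
python3 -c "
from h import *
est();tang();o=robot.get_obs();print(o['wrist_torque'])
arc3(8,.02,.015)"

```

```text
time: 25.9
tool_pos: [0.6953, -0.0359, 0.1059]
ee_rot: [-3.131, 0.008, -1.899]
wrist_force: [14.2, 10.4, -4.6]
width: 0.0213
t 25.90 phi_ball -34.3 ball along y 1.8 mm  T_cw 0.677 Nm  fx,fy,fz [14.2 10.4 -4.6] yaw -1.90 ideal -2.17 z 0.1059 j6 1.76
t 25.9 tangential F (resisting +) 16.921488311214336 radial 4.82395721736633 fz -4.573475688170506 phi -37.78488889689886 r 0.047770375333324344 z 0.105886105513763 j6 1.7634218468910372
[ 1.9159236 -2.2391301 -0.1354124]
t 25.90 phi_ball -34.3 ball along y 1.8 mm  T_cw 0.677 Nm  fx,fy,fz [14.2 10.4 -4.6] yaw -1.90 ideal -2.17 z 0.1059 j6 1.76
[0.9, 2.1, 0.1],[0.9, 0.3, 0.1],[0.9, 0.3, 0.1],[0.9, 0.3, 0.1],[0.9, 0.3, 0.1],[0.9, 0.3, 0.1],[0.9, 0.3, 0.1],[0.9, 0.3, 0.1],
```

```bash
python3 -m handwheel '{"delta_pos":[[-1.5,0,0],[-2,0,0],[-0.5,0,0],[0,0,-5],[0,0,-15],[0,0,-25],[0,0,-25],[0,0,-25]],"rotation":[[0,0,0],[0,0,0],[0,0,0],[0,0,0],[0,0,0],[0,0,0],[0,0,0],[0,0,0]],"claw":[0.55,0.5,0.4,0.4,0.4,0.4,0.4,0.4]}'
python3 -c "
from h import *
plan(.5,-.036,.22,-1.9,1)"
```

```text
time: 26.9
tool_pos: [0.6908, -0.0382, 0.2026]
ee_rot: [-3.139, -0.006, -1.903]
wrist_force: [0.2, -0.4, 0.3]
width: 0.0283
dyaw 0.0029701240294972564 wz/row -0.0029701240294972564 total tool-frame now [ 60.2 181.  -17.5]
[60.2, 181.0, -17.5],
```

```bash
python3 -m handwheel '{"delta_pos":[[0,0,-20],[8,25,-20],[14,42,-10],[14,42,0],[14,42,0],[10,30,0],[4,12,0],[0,0,0]],"rotation":[[0,0,0],[0,0,0],[0,0,0],[0,0,0],[0,0,0],[0,0,0],[0,0,0],[0,0,0]],"claw":[0.2,0.2,0.2,0.2,0.2,0.2,0.2,0.2]}'
python3 -c "
from h import *
s=snap('top','top_end');crop(s,'t18',290,370,145,245,6)
print('top: nose/rear rel', )
s=snap('side','side_end');crop(s,'s18',290,390,180,280,6)
snap('wrist','w18')"
```

```text
time: 27.9
tool_pos: [0.4878, -0.0352, 0.2513]
ee_rot: [-3.138, -0.005, -1.903]
wrist_force: [0.6, 0.1, 0.2]
width: 0.0375
top: nose/rear rel
```

View pics/w18.png

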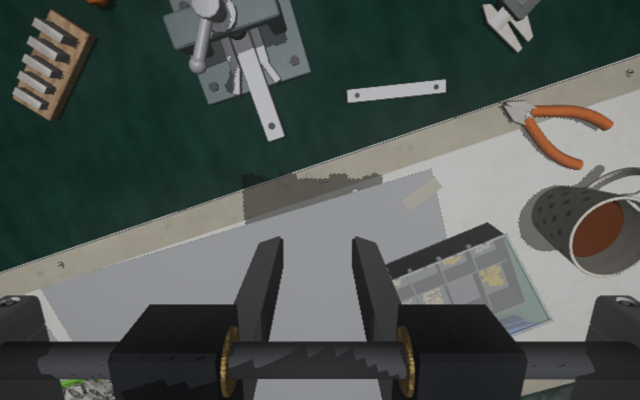

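View pics/s18.png

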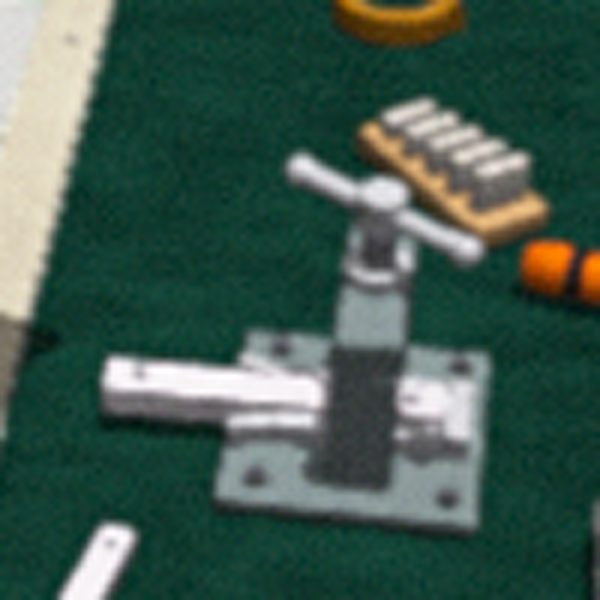

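View pics/top_end.png

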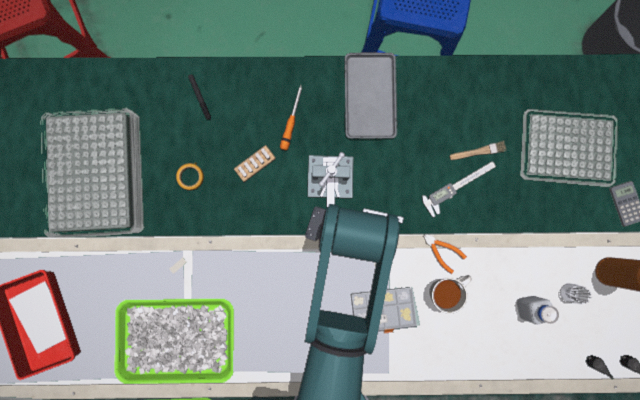

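```bash
python3 -c "
from h import *
s=snap('top');crop(s,'t19',300,360,145,205,10)
s=snap('side');crop(s,'s19',330,375,200,260,10)"
```

```text
(no output)
```

View pics/t19.png

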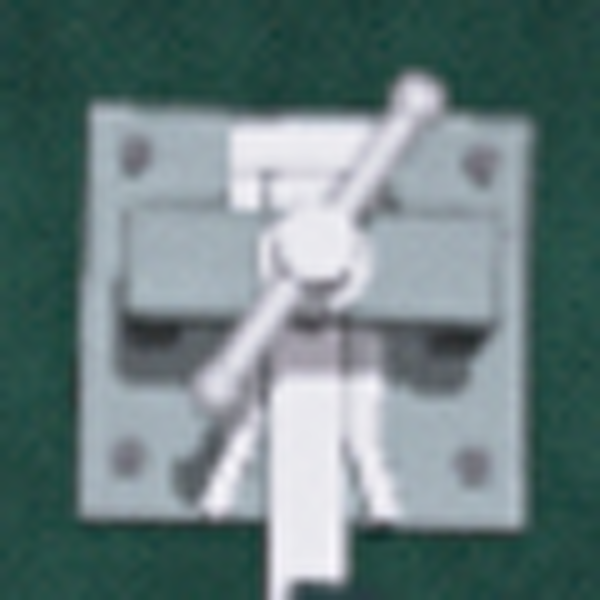

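View pics/s19.png

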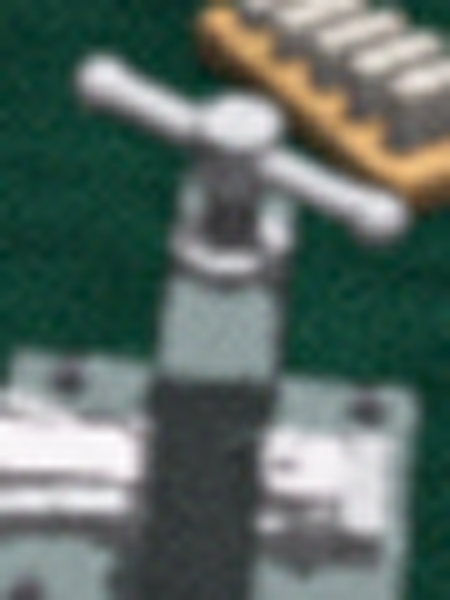

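```bash
python3 -c "
from h import *
o=robot.get_obs();print(o['time'],o['wrist_force'],np.abs(o['qvel']).max())
print(robot.close_job())"
```

```text
28.15 [ 0.98707759  0.07905413 -0.09267169] 0.00579818064715923
the job is handed in; nothing more can be done
None
```

I handed the job in at 28.15 s with the bar home against the stop and clamped at about 50 N. The clamp force is my estimate from handle torque, and `close_job()` reports no verdict.

- **Bar:** I gripped the long bar behind its centre and slid it between the rails. At the stop the wrist read about 5 N. I released it there, then pushed one handle ball clockwise 283° (about 0.79 turn) in short strokes without letting go for half-turn regrips.
- **Clamping:** The handle ran free at about 0.43 N m. The last stroke read about 0.68 N m, which is roughly 51 N. The turn angle after touching gives about 43 N.
- **Final pictures:** The bar is still at the stop and the handle is at about -35°. From the turn, the cross bar should be at about 124 mm. The bystanders look unmoved, and the arm is clear with the wrist force near zero.

**Readings that disagreed:**
- The cameras differed by up to 5 mm or so in y. I corrected this from where the bar sat in the grip.
- Midway through the turn the finger drifted about 8 mm outward on the ball, with a radial force of about 8 N. I moved it back before tightening.
- The torque rose somewhat faster than expected at the end, about 83 N per rad against 60. I put this down to friction in the reading.

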